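Set the stop nut of a rubber machine mount

ROBOT

A 6-joint arm with a two-finger parallel gripper is mounted at the origin on the work surface. World frame = base frame: x ahead of the robot, y to its left, z up, the work surface at z = 0. Lengths are in m, angles in rad, forces in N, time in s.
With the tool pointing down it reaches from about 0.375 to 0.925 m from the base axis. Payload 5.7 kg.
Tool frame: the origin (TCP) lies midway between the tips of the shut fingers; the grasp point (between the pads) lies 19 mm behind it; z points along the fingers, y is the line along which they close (so a half turn about z gives the same grasp; the last joint's range is limited). The gripper opens to 88 mm and grips with 3 to 60 N. Pads are 20 mm wide; open, the fingers measure 115 mm over their backs; the gripper's body (75 mm by 178 mm) begins 61 mm behind the grasp point.
Start: joints at [-1.332, 0.359, 1.51, -0, 1.272, -0.115], TCP at [0.208, -0.563, 0.223] pointing down, gripper open.
Joint ranges: [-2.97, 2.97], [-1.01, 2.36], [0.21, 2.38], [-0.96, 4.11], [0.2, 2.71], [-2.98, 2.98]. Speed limits (rad/s): [2.39, 2.39, 3.14, 3.14, 3.14, 3.14].

INTERFACE

Orientations are given as a unit quaternion [x, y, z, w].
In Python, from bench import move_ptp, servo_line, goto_joints, move_gripper, sleep, inverse_kinematics, capture, PlanningError, close_job, spot_in, silhouettes, current_clock, current_joint_pos, current_qvel, current_joint_torque, current_position, current_orientation, current_force, current_torque, current_finger_gap, current_grip_force gives the robot as it stands. Calls block until the motion is done:
- move_ptp(position, orientation): joint-space move of the TCP to a pose.
- servo_line(position, orientation=None, rate=0.15, contact_N=None): straight line of the TCP; orientation=None keeps the orientation; rate is the mean speed in m/s. With contact_N (N) it stops when the force on the tool has changed by that much, and returns True; else False.
- goto_joints(angles): joint-space move.
- move_gripper(opening): finger opening in m; the grip force is fixed at half the most; returns when the fingers have stopped.
- sleep(seconds).
- inverse_kinematics(position, orientation): joint angles nearest the present ones, or None.
- capture(name): name is "scene" or "top" or "wrist"; returns a dict with "image" (420x560x3 uint8, blue, green, red), "range_z" (420x560 float32, m along the optical axis (not along the pixel's ray), 0 where there is no reading), "intrinsics" (3x3 intrinsics, pixels), "R" (3x3) and "t" (3): a world point X has camera coordinates R X + t. Camera axes: x right, y down, z forward; pixel columns grow to the right and rows downward; lengths in m; the calibration is good to about 2 mm. A picture is of the moment at which its call begins.
A pose or a line that the arm cannot do raises PlanningError and nothing moves.
- close_job(): hands the job in; it is judged then, once.
Trained networks look in the newest picture that a camera, given by its name, has taken for a name from the list of things; names that differ only in an ending like _2 or _b are one class to them, and where a whole thing is asked for, a point or a joint stands for the part that bears it (a point fixed in the world has none). Each returns a list of dicts, best first, with "conf" (0 to 1); they miss things now and then, are a little off and sometimes report something else, mostly with a low value. They report only what shows in the picture. A call takes as long as a camera call.
- spot_in(camera, query): "xy" ([column, row] in pixels, amid what is visible of it).
- silhouettes(camera, query): "region" (420x560 bool, what is visible of it) and "xy" ([column, row] in pixels, amid what is visible of it).
Readings, each from a call of its own:
- current_clock(): time.
- current_joint_pos(): joint angles.
- current_qvel(): joint speeds.
- current_joint_torque(): joint torques, N m.
- current_position(): TCP position.
- current_orientation(): TCP orientation.
- current_force(): force on the tool from outside, world axes, zero at the start.
- current_torque(): the same for the moment, N m.
- current_finger_gap(): finger opening in m.
- current_grip_force(): force on a finger pad.
Only numpy, scipy, OpenCV 4.12 (cv2) and the standard library are available. Lean on these libraries where they do the work, as an engineer would, in place of code of your own. Each camera call takes 0.05 s, during which the arm holds its last target. There are 200 camera calls.

TASK

On the mount with the round knurled nut, press the metal bell cover down until it is fully home on its rubber. Then screw the knurled nut down until it bottoms out, back it off a quarter turn, and finish while still gripping the nut in that position, so that a lock nut can be run up against it. Leave the finished mount with the hex nuts and the loose parts on the bench alone.

Things in the scene. Friction and masses are not known exactly. Their poses are not given: they have to be found in the camera images.
- mount: The mount to set, bolted down left or right of the finished one: dark square steel foot plate 140 x 140 x 10 mm, black rubber pad, upright steel spindle at its centre. Origin: centre of the plate's underside, on the bench; z up. The spindle's smooth collar (28 mm wide) ends at z = 74 mm: there the nut bottoms; above it the 18 mm thread ends at z = 118 mm.
- bell_shoulder (a point): Centre, on the spindle axis, of the flat top of the mount's round metal bell cover. The flat top reaches out to 57 mm from the axis and the skirt below to 66 mm; only the ring from about 24 mm to 57 mm from the axis is clear of the nut from above. Home, this top is 60 mm above the bench.
- bell_cover (a joint): How far the bell cover stands above home, m: 0 = fully home, 0.010 = highest; starts 5 to 9 mm high. It only slides up and down, held by about 7 N of friction, and stays where it is left; it may be pushed down anywhere on its top, and meets a hard stop when home.
- stop_nut (a joint): Turn of the knurled nut, rad: 0 = bottomed on the collar (hard stop), positive = backed off. Right-hand thread: clockwise from above screws it down (value falls), anticlockwise backs it off. Starts at 1.2 to 4.0, top of travel 5.0. Lead 6 mm a turn (sinks 0.95 mm per rad). About 0.06 N m turns it; it stays where it is left.
- nut_middle (a point): Middle of the round knurled steel nut, on its axis; the frame turns with the nut. Nut 40 mm in diameter, 26 mm tall: this point is 13 mm above its underside, 87 mm above the bench when bottomed. A dark radial groove on its top marks the point's x axis. The spindle stands up to 18 mm above the nut's top.
- finished_mount: The same kind of mount, already finished, bolted down, with two hex nuts in place of the round one: to be left alone. Overall 140 x 140 x 118 mm. Origin: centre of its underside.
- buffer: Loose black rubber buffer, 60 mm in diameter, 45 mm tall, with a steel stud 25 mm long on top. Origin: centre of its underside. To be left alone.
- spare_bell: Loose small bell-shaped metal mount, 90 mm in diameter, 30 mm tall. Origin: centre of its underside. To be left alone.
- wrench: Loose steel wrench, 170 mm long, lying on the bench between and beyond the two mounts, its length roughly along the robot's x. To be left alone.

How it is judged:
By the outcome, as a careful person would: the job done as asked, in the order asked, and still so for the second after the job is handed in, while the arm keeps its last pose, push and grip.
It also fails if it takes over 64 s, if anything falls off the work surface, if the arm or the gripper's body presses on something with over 40 N, if the wrist force passes 120 N, or if a joint passes its speed limit or range.

## Working session

There is one attempt and no reset: what is moved stays moved. The work goes in short steps, each a Python script; the robot and the scene stay as the last script left them, time stands still between calls to the robot, and variables do not carry over. Pictures are saved under pics/ and viewed, at most 10 in all, crops included, and the job is handed in when it is done.

```bash
mkdir -p pics
cat > h.py <<'E'
from bench import *
import numpy as np, cv2
def world(c,u,v,z=None,h=None):
    K,R,t=c["intrinsics"],c["R"],c["t"]
    d=np.linalg.inv(K)@np.array([u,v,1.0])
    o=-R.T@t; w=R.T@d
    if h is not None: return o+w*(h-o[2])/w[2]
    return o+w*(c["range_z"][int(v),int(u)] if z is None else z)
def cloud(c):
    K,R,t=c["intrinsics"],c["R"],c["t"]
    v,u=np.mgrid[:420,:560]; d=np.stack([u,v,np.ones_like(u)],-1)@np.linalg.inv(K).T
    return (d*c["range_z"][...,None]-t)@R
E
python3 - <<'E'
from h import *
ims=[]
for n in("scene","top"):
    c=capture(n); P=cloud(c); ims.append(c["image"])
    print(n,"campos",(-c["R"].T@c["t"]).round(3))
    for q in("mount","bell_shoulder","nut_middle","stop_nut","finished_mount","buffer","spare_bell","wrench"):
        for r in spot_in(n,q)[:2]:
            u,v=map(int,r["xy"]); print(q,round(r["conf"],2),(u,v),P[v,u].round(3))
cv2.imwrite("pics/a.png",ims[0]);cv2.imwrite("pics/b.png",ims[1]); print(current_clock(),current_orientation())
E
```

```text
scene campos [1.286 0.597 0.789]
mount 0.76 (270, 183) [ 0.599 -0.142  0.064]
bell_shoulder 0.58 (266, 177) [ 0.592 -0.163  0.068]
nut_middle 0.66 (198, 190) [ 0.73  -0.267  0.045]
nut_middle 0.53 (269, 164) [ 0.572 -0.173  0.093]
stop_nut 0.57 (269, 163) [ 0.572 -0.172  0.097]
finished_mount 0.66 (269, 178) [ 0.59  -0.154  0.069]
finished_mount 0.65 (408, 241) [0.532 0.225 0.061]
buffer 0.58 (198, 191) [ 0.732 -0.264  0.044]
buffer 0.31 (268, 159) [ 0.568 -0.18   0.104]
spare_bell 0.92 (324, 304) [0.774 0.196 0.03 ]
spare_bell 0.43 (269, 182) [ 0.599 -0.145  0.065]
wrench 0.92 (266, 257) [0.749 0.001 0.008]
top campos [ 0.535 -0.005  1.025]
mount 0.62 (373, 250) [ 0.56  -0.171  0.102]
bell_shoulder 0.57 (367, 252) [ 0.556 -0.165  0.067]
nut_middle 0.8 (374, 248) [ 0.564 -0.173  0.103]
stop_nut 0.55 (375, 246) [ 0.568 -0.175  0.106]
finished_mount 0.84 (198, 274) [0.504 0.197 0.105]
buffer 0.95 (410, 185) [ 0.71  -0.267  0.045]
spare_bell 0.88 (219, 163) [0.76  0.174 0.028]
wrench 0.67 (293, 177) [ 0.733 -0.     0.006]
0.9 [ 9.84393604e-01  1.75980765e-01  6.94954948e-07 -4.96959984e-05]
```

View pics/a.png

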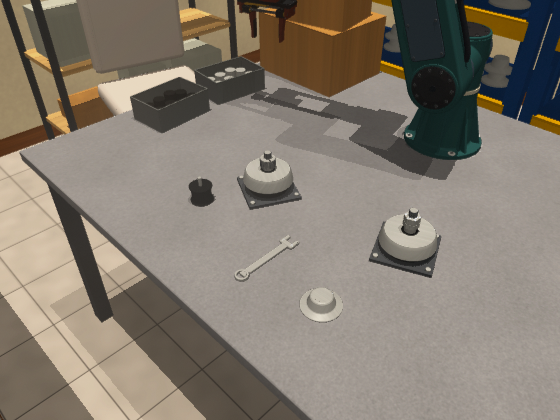

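View pics/b.png

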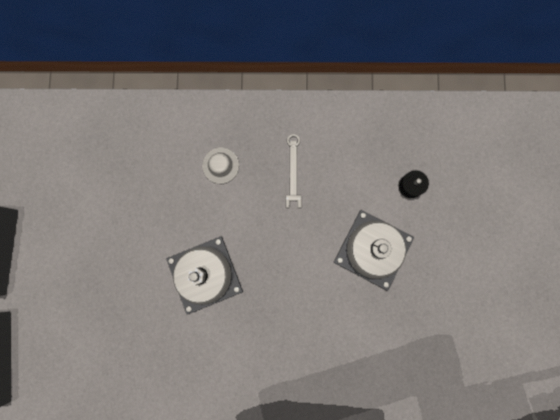

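The two mounts show at top-view pixels (374,248) and (200,275). The right one, at y≈-0.17, seems to carry the round nut and the left one stacked hex nuts. I'll check this with the wrist camera and fit the spindle axis.

```bash
cat >> h.py <<'E'
from scipy.spatial.transform import Rotation as Ro
def down(a): # tool y axis direction at angle a+90deg..: rot about z then flip
    return (Ro.from_euler('z',a)*Ro.from_euler('x',np.pi)).as_quat()
def circ(P,lo,hi,c,r=0.075):
    Q=P.reshape(-1,3); m=(Q[:,2]>lo)&(Q[:,2]<hi)&(np.hypot(*(Q[:,:2]-c).T)<r); Q=Q[m]
    (x,y),R=cv2.minEnclosingCircle(Q[:,:2].astype(np.float32))
    return np.array([x,y]),R,np.median(Q[:,2]),m.sum()
E
python3 - <<'E'
from h import *
for n in("top","scene"):
    c=capture(n);P=cloud(c)
    for lo,hi in((.055,.08),(.09,.113),(.113,.135)):
        for ctr in((.56,-.173),(.51,.197)):
            try: print(n,lo,ctr,circ(P,lo,hi,ctr))
            except Exception as e: print(e)
a0=Ro.from_quat(current_orientation()).as_matrix(); print(a0.round(2))
c=capture("wrist"); print("wristcam",(-c["R"].T@c["t"]).round(3),c["R"].round(2).tolist(),c["intrinsics"][0,0])
# move so that wrist camera looks at the nut
off=(-c["R"].T@c["t"])-np.array(current_position()); print(off)
q=current_orientation(); 
move_ptp([0.56-off[0],-0.173-off[1],0.27],q)
c=capture("wrist"); cv2.imwrite("pics/c.png",c["image"]); P=cloud(c)
for lo,hi in((.055,.08),(.09,.113),(.113,.135)): print(circ(P,lo,hi,(.56,-.173)))
for q in("nut_middle","bell_shoulder"):
    for r in spot_in("wrist",q)[:2]: u,v=map(int,r["xy"]); print(q,r["conf"],(u,v),P[v,u].round(4))
print(current_clock(),current_joint_pos())
E
```

```text
top 0.055 (0.56, -0.173) (array([ 0.56470454, -0.18857139]), 0.06187383458018303, np.float64(0.06685555743651184), np.int64(2127))
top 0.055 (0.51, 0.197) (array([0.50083703, 0.20443954]), 0.06003270670771599, np.float64(0.05938566217192299), np.int64(1981))
top 0.09 (0.56, -0.173) (array([ 0.56493002, -0.18876852]), 0.02065889909863472, np.float64(0.10108136160995147), np.int64(225))
top 0.09 (0.51, 0.197) (array([0.50080568, 0.20535439]), 0.018762150779366493, np.float64(0.1007368683535878), np.int64(153))
top 0.113 (0.56, -0.173) (array([ 0.56472224, -0.18866581]), 0.009932371787726879, np.float64(0.11714016319371338), np.int64(74))
top 0.113 (0.51, 0.197) (array([0.50102127, 0.20547833]), 0.009949873201549053, np.float64(0.11707609866427042), np.int64(70))
scene 0.055 (0.56, -0.173) (array([ 0.56640148, -0.18580762]), 0.06289137154817581, np.float64(0.06790099105056466), np.int64(943))
scene 0.055 (0.51, 0.197) (array([0.50152332, 0.20638928]), 0.060741689056158066, np.float64(0.06097309416695132), np.int64(1292))
scene 0.09 (0.56, -0.173) (array([ 0.56513262, -0.18591754]), 0.02
[... 493 characters left out ...]
0.   -0.   -1.  ]]
wristcam [ 0.279 -0.536  0.384] [[0.35, -0.94, 0.0], [-0.9, -0.33, 0.28], [-0.26, -0.1, -0.96]] 315.4637556698857
[0.0713173  0.02696994 0.16125961]
(array([ 0.56326681, -0.18957639]), 0.06170928105711937, np.float64(0.06688229748414343), np.int64(8047))
(array([ 0.56324887, -0.18985386]), 0.020543523132801056, np.float64(0.10079623242428595), np.int64(944))
(array([ 0.56331807, -0.18961573]), 0.009804686531424522, np.float64(0.11697032760322335), np.int64(331))
nut_middle 0.71 (292, 117) [ 0.5698 -0.1809  0.1004]
bell_shoulder 0.81 (285, 109) [ 0.5759 -0.1715  0.0681]
2.8917 [-5.20993449e-01  2.13496036e-01  1.59860022e+00 -6.53893832e-05
  1.32983387e+00  6.97453445e-01]
```

View pics/c.png

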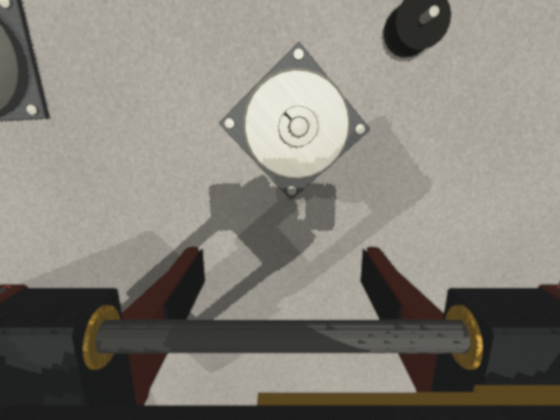

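The wrist picture confirms that this mount has the round nut, with the groove at about (287,115) and the nut at (297,127). The bell is about 7 mm high and the axis is near (0.5643,-0.1887). Next I press the bell.

Run:
```python
from h import *
q=current_orientation(); X=Ro.from_quat(q).as_matrix()[:,0]
A=np.array([.5643,-.1887]); p=A-0.041*X[:2]
move_gripper(0.0); print(current_finger_gap())
move_ptp([*p,0.13],q); servo_line([*p,0.075],q,rate=0.08)
print(current_force())
hit=servo_line([*p,0.052],q,rate=0.012,contact_N=28)
print(hit,current_position(),current_force()); sleep(0.2); print(current_position(),current_force())
servo_line([*p,0.13],q,rate=0.1); move_gripper(0.088)
# look
c=capture("wrist"); off=(-c["R"].T@c["t"])-np.array(current_position())
move_ptp([A[0]-off[0],A[1]-off[1],0.22],q); sleep(.2)
for n in("top","wrist"):
    c=capture(n);P=cloud(c)
    for lo,hi in((.05,.08),(.09,.113),(.113,.135)): print(n,circ(P,lo,hi,A))
print(current_clock())
# ranges of q6 for tool angles
j=current_joint_pos(); 
for s in(-2.2,-1,0,1,2.2):
    qq=(Ro.from_euler('z',s)*Ro.from_quat(q)).as_quat(); r=inverse_kinematics([*A,.07],qq); print(s,None if r is None else np.round(r,3))
```

```text
0.0006906841926372976
[-0.05444204  0.80601647  0.16823978]
True [ 0.525859   -0.20285384  0.06031691] [-0.75786712  1.06636144  6.22027285]
[ 0.52583044 -0.20284778  0.06028853] [-0.68632038  0.53233427  6.98945722]
top (array([ 0.56488287, -0.18840688]), 0.06146404519677162, np.float64(0.059148465064124765), np.int64(2061))
top (array([ 0.5648275 , -0.18878996]), 0.020661989226937294, np.float64(0.10071978304165434), np.int64(227))
top (array([ 0.56470823, -0.188896  ]), 0.009759398177266121, np.float64(0.11650961939402257), np.int64(72))
wrist (array([ 0.56316596, -0.18954712]), 0.0613262839615345, np.float64(0.05921728467146671), np.int64(10288))
wrist (array([ 0.56324166, -0.18956795]), 0.020504985004663467, np.float64(0.10074019902991076), np.int64(1305))
wrist (array([ 0.56336391, -0.18959568]), 0.009891440160572529, np.float64(0.11695521263292605), np.int64(479))
10.225
-2.2 [-0.439  0.523  1.673  0.     0.946  2.979]
-1 [-0.439  0.523  1.673  0.     0.946  1.779]
0 [-0.439  0.523  1.673 -0.     0.946  0.78 ]
1 [-0.439  0.523  1.673 -0.     0.946 -0.22 ]
2.2 [-0.439  0.523  1.673 -0.     0.945 -1.42 ]
```

```bash
cat >> h.py <<'E'
A=np.array([.5640,-.1890])
def yaw(): # tool x-axis heading
    X=Ro.from_quat(current_orientation()).as_matrix()[:,0]; return np.arctan2(X[1],X[0])
E
python3 - <<'E'
from h import *
q=current_orientation(); X=Ro.from_quat(q).as_matrix()[:,0]; p=A-0.041*X[:2]
move_gripper(0.0); move_ptp([*p,0.13],q); servo_line([*p,0.065],q,rate=0.1)
print(servo_line([*p,0.052],q,rate=0.012,contact_N=34),current_position(),current_force())
servo_line([*p,0.15],q,rate=0.15); move_gripper(0.088)
j=inverse_kinematics([*A,.15],q); j=list(j); j[5]=-1.4; goto_joints(j)
q=down(yaw()); servo_line([*A,0.0695],q,rate=0.08)
print(current_position(),current_force(),current_torque(),yaw())
move_gripper(0.03); sleep(.1)
Y=Ro.from_quat(q).as_matrix()[:,1]
print("gripped",current_finger_gap(),current_grip_force(),current_position(),current_force(),current_torque(),"Fy",Y@current_force(),current_clock())
c=capture("wrist"); cv2.imwrite("pics/d.png",c["image"])
E
```

```text
True [ 0.52565984 -0.20321865  0.06030383] [-1.5359365  -0.43525007  7.21825685]
[ 0.56449067 -0.18921488  0.07003226] [ 0.9573783  -0.14228672  0.01340804] [-0.03567216 -0.15931901  0.01502717] 2.5303911693587713
gripped 0.03958184238358769 30.00010997056961 [ 0.56341261 -0.18980477  0.06951888] [-3.10039643 -3.70820736  1.7898238 ] [-0.7179157   0.41446787 -0.00954125] Fy -4.816043382813415 19.525
```

View pics/d.png

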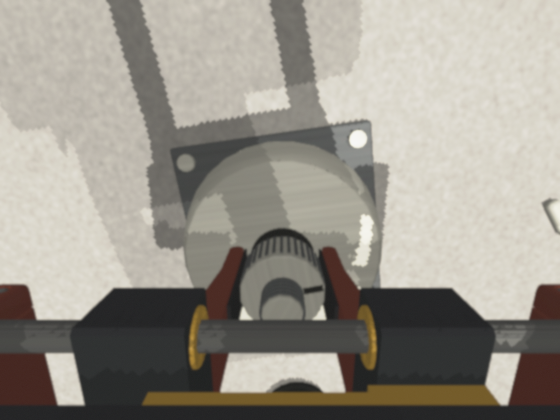

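The nut is gripped near centre (gap 39.6 mm), and the groove shows at (313,289). Now I screw it down in a helix and watch the torque.

Run:
```python
from h import *
A2=np.array([.5636,-.1895]); y0=2.530; z0=0.0695; t0=current_torque()[2]
s=0; log=[]
servo_line([*A2,z0],down(y0),rate=0.005)
while s<4.2:
    s+=0.08
    servo_line([*A2,z0-0.000955*s],down(y0-s),rate=0.00055)
    tz=current_torque()[2]; m=(y0-yaw()+np.pi)%(2*np.pi)-np.pi
    f=current_force(); log.append((round(s,2),round(m,3),round(tz,3),*np.round(f,1)))
    if abs(tz-t0)>0.22: break
for l in log[:3]+log[3:-6:4]+log[-6:]: print(*l)
sleep(.3); print(current_torque(),yaw(),current_position(),current_clock(),current_joint_pos()[5])
c=capture("wrist"); cv2.imwrite("pics/e.png",c["image"][200:400,180:400].repeat(3,0).repeat(3,1))
```

```text
0.08 0.078 -0.104 -3.3 -3.4 0.8
0.16 0.158 -0.022 -2.2 -4.5 1.3
0.24 0.238 -0.03 -3.7 -4.5 1.1
0.32 0.318 -0.023 -3.3 -5.2 1.6
0.64 0.638 -0.106 -2.6 -4.3 1.2
0.96 0.958 -0.074 -3.2 -4.2 1.5
1.28 1.278 -0.055 -3.6 -4.0 0.6
1.36 1.358 -0.104 -2.2 -4.2 1.4
1.44 1.438 -0.095 -3.1 -4.2 1.5
1.52 1.518 -0.031 -3.3 -4.5 1.2
1.6 1.598 -0.054 -3.6 -3.9 0.5
1.68 1.676 0.277 -0.9 -1.5 0.5
[-0.11557064  0.05718709  0.3953715 ] 0.8511450344225464 [ 0.56383192 -0.18932219  0.06798307] 25.4 0.27917038248361764
```

View pics/e.png

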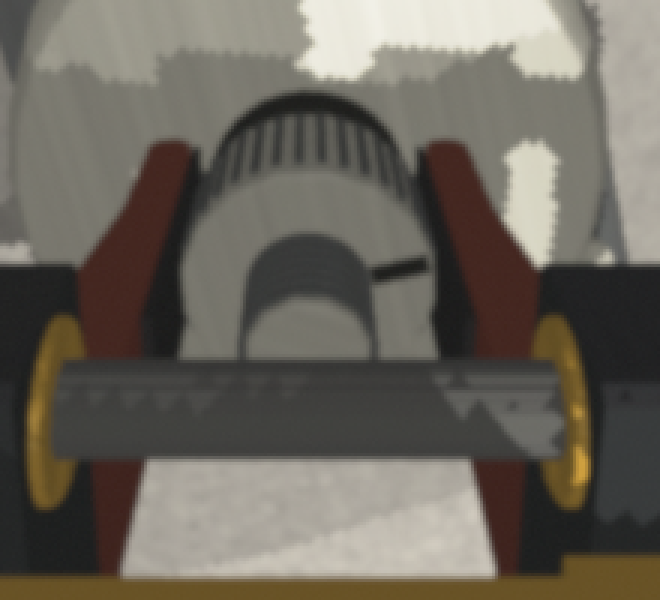

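Bottomed out at about 1.65 rad, with the torque rising to 0.4 N m. The groove is still at (313,290), so there was no visible slip. I back off slowly to see when the wind-up is gone, then make the quarter turn.

Run:
```python
from h import *
A2=np.array([.5636,-.1895]); y0=2.530; z0=0.0695
log=[]
def go(s,r): servo_line([*A2,z0-0.000955*s],down(y0-s),rate=r)
for k in range(1,13):
    s=1.68-0.01*k; go(s,0.0001); sleep(.1)
    tz=np.mean([current_torque()[2] for _ in range(4)]); log.append((round(s,2),round(y0-yaw(),3),round(tz,3)))
for l in log: print(*l)
print(current_clock(),current_force())
```

```text
1.67 1.67 0.045
1.66 1.66 0.054
1.65 1.65 0.065
1.64 1.64 0.03
1.63 1.63 0.045
1.62 1.62 0.05
1.61 1.61 0.002
1.6 1.6 0.021
1.59 1.59 -0.025
1.58 1.58 -0.004
1.57 1.57 -0.01
1.56 1.56 -0.031
29.65 [2.55978189 3.98970079 3.27431688]
```

Run:
```python
from h import *
A2=np.array([.5636,-.1895]); y0=2.530; z0=0.0695
s=1.672-np.pi/2
servo_line([*A2,z0-0.000955*s],down(y0-s),rate=0.0005); sleep(.4)
print(y0-yaw(),current_torque(),current_force(),current_finger_gap(),current_grip_force(),current_clock())
c=capture("wrist"); cv2.imwrite("pics/f.png",c["image"][200:400,180:400].repeat(3,0).repeat(3,1))
c=capture("top");P=cloud(c)
print(circ(P,.05,.08,A))
```

```text
0.10102398397823942 [ 0.64662759 -0.1957492   0.00640252] [-0.19713953  3.97320952  6.02845875] 0.03960077170933205 30.000878870487213 31.6583
(array([ 0.56551683, -0.1720601 ]), 0.05791672319173813, np.float64(0.0588295231478149), np.int64(587))
```

View pics/f.png

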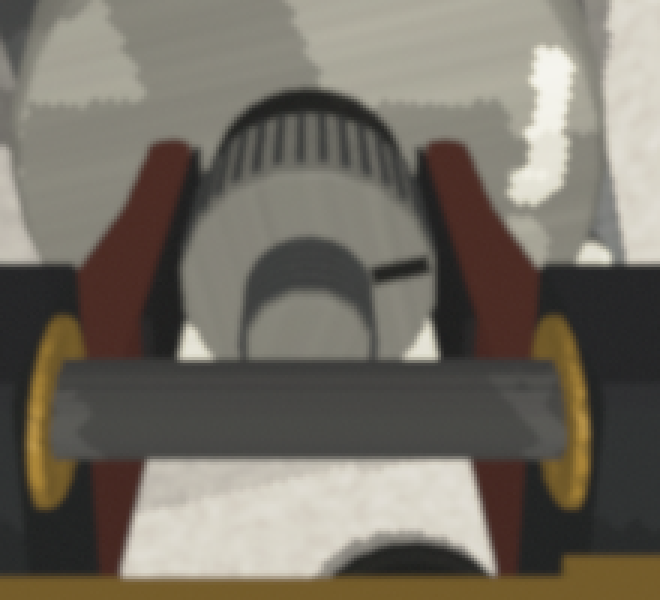

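The groove sits at the same place relative to the fingers, so the nut turned with the gripper by a quarter turn. The bell is still home at 59 mm, the same as the finished mount reads. The nut is still gripped, so I'm handing in.

```bash
python3 -c "
from bench import *
print(close_job())"
```

```text
the job is handed in; nothing more can be done
None
```

The bell cover is pressed home, and the knurled nut was bottomed and backed off a quarter turn by the arm's measured rotation. I handed the job in at about 32 s with the nut still gripped; no verdict came back.

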